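# Unlock the bench analyser's transport lock with its loose crank

## Robot

A 6-joint arm with a two-finger parallel gripper is mounted at the origin on the work surface. World frame = base frame: x ahead of the robot, y to its left, z up, the work surface at z = 0. Lengths are in m, angles in rad, forces in N, time in s.
With the tool pointing down it reaches from about 0.325 to 0.75 m from the base axis. Payload 7.6 kg.
Tool frame: the origin (TCP) lies on the centre line of the jaws, within the pads' length; the fingertips stand 8 mm ahead of it and the grasp point (between the pads) lies 11 mm behind it (nose_length is the distance from the TCP to the fingertips, in m); z points along the fingers, x is the direction in which the jaws open and shut, and the axes are right-handed (so a half turn about z gives the same grasp; the last joint's range is limited). The gripper opens to 85 mm and grips with 20 to 120 N. Pads are 22 mm wide; open, the fingers measure 114 mm over their backs; the gripper's body (76 mm by 85 mm) begins 54 mm behind the grasp point. The pads swing forward as they close: fully open they stand 13 mm farther back than shut.
Start: joints at [1.233, 0.052, 1.401, -0, 1.689, -0.07], TCP at [0.139, 0.506, 0.239] pointing down, gripper open.
Joint ranges: [-2.9, 2.9], [-0.91, 2.17], [0.12, 2.37], [-1.06, 4.2], [0.26, 2.73], [-2.93, 2.93]. Speed limits (rad/s): [2.57, 2.57, 3.01, 3.14, 3.14, 3.14].

## Interface

Orientations are given as a 3x3 rotation matrix whose columns are the frame's x, y, z axes.
In Python, from bench import * gives the robot as it stands. Calls block until the motion is done:
- move_to(position, orientation): joint-space move of the TCP to a pose.
- move_l(position, rot=None, max_speed=0.15): straight line of the TCP; rot=None keeps the orientation; max_speed is the mean speed in m/s.
- set_joints(angles): joint-space move.
- set_gripper(opening): opening from 0.0 (shut) to 1.0 (fully open); the grip force is fixed at half the most; returns when the fingers have stopped.
- hold(seconds).
- solve_ik(position, orientation): joint angles nearest the present ones, or None.
- snapshot(name): name is "side" or "top" or "wrist"; returns a dict with "image" (400x640x3 uint8, red, green, blue), "K" (3x3 intrinsics, pixels), "D" ([k1, k2, p1, p2, k3] as OpenCV has them; the pictures are not rectified), "xyz" and "orientation" of the camera in the world. Camera axes: x right, y down, z forward; pixel columns grow to the right and rows downward; lengths in m; the calibration is good to about 2 mm. A picture is of the moment at which its call begins. There is no depth.
A pose or a line that the arm cannot do raises Unreachable and nothing moves.
- hand_in(): hands the job in, once; it reports no verdict.
Readings, each from a call of its own:
- current_t(): time.
- current_joint_positions(): joint angles.
- current_qvel(): joint speeds.
- current_effort(): joint torques, N m.
- current_position(): TCP position.
- current_tool_rot(): TCP orientation.
- current_ft_force(): force on the tool from outside, world axes, zero at the start.
- current_wrist_torque(): the same for the moment, N m.
- current_grip_width(): opening from 0.0 (shut) to 1.0 (fully open).
Only numpy, scipy, OpenCV 4.12 (cv2) and the standard library are available. Lean on these libraries where they do the work, as an engineer would, in place of code of your own. Each camera call takes 0.05 s, during which the arm holds its last target.

## Task

Take the bench analyser's loose crank (the one with the knob on a long arm) and set its slotted foot fully down over the flat tongue inside the round collar on the analyser's deck. Then turn the crank clockwise, seen from above, as far as it goes to open the transport lock, and leave it standing there, let go. Keep the crank upright all the way, and leave the short key standing where it is.

Things in the scene. Friction and masses are not known exactly. Their poses are not given: they have to be found in the camera images.
- crank: Loose steel crank, 0.3-0.6 kg, standing on the bench. Origin: middle of foot's underside; z up, x along arm. Sizes in mm. Foot 44 (x) by 52, 36 high; slot from below along x, right through, 24 wide, 28 deep. Arm at height 46-56, 20 wide, to x=99; black knob on it at x=85, top at 93. Over the foot a black grip head 26 square, height 56-106, sides along x, y: grip it from above across y, tips above the arm.
- seat (a point): Lock drive on the deck of a low white analyser. Point on its axis, on the steel disc where the foot rests, 100 mm above bench; x along the tongue, turns with it. Tongue: upright, 52 long, 8 thick, 22 mm high, centred, in a grey collar 92 inside, rim 17 above the disc. Slot goes over it either way round, within 20 degrees, 7 mm; turning has 20 degrees play. The other collar, 180 mm off, has only a round stub.
- spindle (a joint): Angle of the lock's disc and tongue about the vertical, rad: 0 locked, grows clockwise seen from above, solid stop at 0.8 (open). Starts between 0 and 0.1. Stiff (0.12 N m), stays where it is left.
- short_key: Bystander: a smaller loose key standing upright on a round solid foot 32 mm across, 94 mm high, with a short bare arm (48 mm, no knob) and a round black grip 20 mm across. Origin: centre of its underside. It does not fit; leave it standing.
Things that resemble listed ones, but are neither listed nor needed, are in the scene too. Leave any blue look-alike of the crank alone.

How it is judged:
On the way, in this order (a step that is already met when the one before it is completed fails the run):
1. the crank is fully down over the tongue, upright, before the lock has been turned (z of crank in the frame of seat between -0.006 and 0.006 m and horizontal distance between crank and seat below 0.018 m and angle between crank's own z axis and vertical below 0.17 rad and value of joint spindle below 0.4 rad), for 0.1 s.
2. the lock is turned clockwise to its stop with the crank seated (z of crank in the frame of seat between -0.006 and 0.006 m and horizontal distance between crank and seat below 0.018 m and angle between crank's own z axis and vertical below 0.17 rad and value of joint spindle above 0.6 rad), for 0.2 s.
At the end, for the whole second after the job is handed in: The crank stands on the lock's disc at rest and let go: its underside within 6 mm of the disc, its axis within 18 mm of the lock's axis, upright within 10 degrees; the lock is turned clockwise to at least 0.6 rad of its 0.8 (all of step 2 and linear speed of crank below 0.03 m/s and contact force between the fingers and crank below 0.1 N); the robot touches nothing.
It fails at once if the crank is tipped over (more than 35 degrees) (angle between crank's own z axis and vertical above 0.61 rad).
It fails at once if the short key is moved by more than 30 mm or knocked over (distance of short_key from where it was at the start of the episode above 0.03 m or angle between short_key's own z axis and vertical above 0.6 rad).
It also fails if it takes over 37 s, if anything falls off the work surface, if the arm or the gripper's body presses on something with over 40 N, if the wrist force passes 120 N, or if a joint passes its speed limit or range.

## Working session

There is one attempt and no reset: what is moved stays moved. The work goes in short steps, each a Python script; the robot and the scene stay as the last script left them, time stands still between calls to the robot, and variables do not carry over. Pictures are saved under pics/ and viewed, and the job is handed in when it is done.

```bash
ls; mkdir -p pics
python3 - <<'E'
from bench import *
import cv2
for n in ["side","top","wrist"]:
    s=snapshot(n); cv2.imwrite(f"pics/{n}0.png",s["image"][:,:,::-1]); print(n,s["K"],s["D"],s["xyz"],s["orientation"])
print(current_t())
E
```

```text
pics
side [[436.00391969   0.         319.04843439]
 [  0.         436.00391969 199.45224834]
 [  0.           0.           1.        ]] [0.01607074 0.         0.         0.         0.        ] [-0.12559301 -0.68822991  0.77166356] [[ 0.69645676 -0.41364559  0.58638324]
 [-0.71758431 -0.4066369   0.56543717]
 [ 0.00455447 -0.81458195 -0.58003061]]
top [[369.39191361   0.         318.13910258]
 [  0.         369.39191361 206.58575598]
 [  0.           0.           1.        ]] [-0.03158488  0.          0.          0.          0.        ] [ 0.4459845  -0.06203382  0.88869753] [[-2.23693570e-02 -9.87967129e-01  1.53037786e-01]
 [-9.99749635e-01  2.21866820e-02 -2.90153163e-03]
 [-5.28782833e-04 -1.53064377e-01 -9.88216078e-01]]
wrist [[351.4654015    0.         312.62883393]
 [  0.         351.4654015  204.28468242]
 [  0.           0.           1.        ]] [-0.01164185  0.          0.          0.          0.        ] [0.05753731 0.52873576 0.3732636 ] [[ 0.26527946  0.91105962  0.3155902 ]
 [ 0.96417095 -0.25029669 -0.08789733]
 [-0.00108852  0.32760026 -0.9448158 ]]
0.15
```

View pics/side0.png

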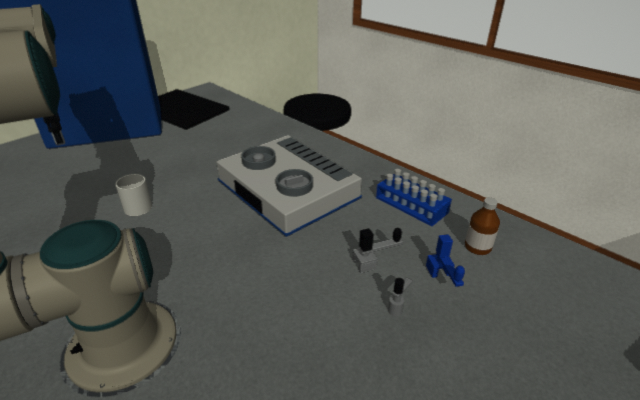

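View pics/top0.png

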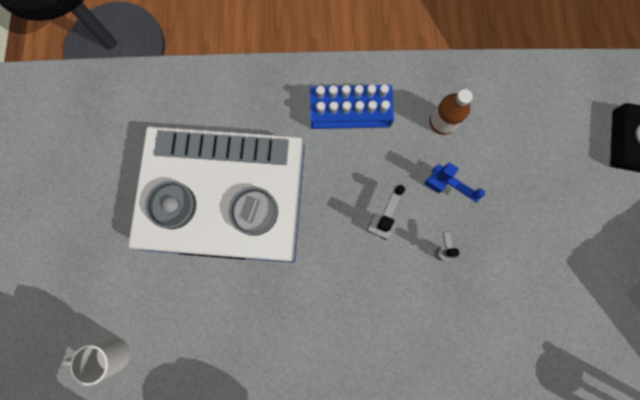

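View pics/wrist0.png

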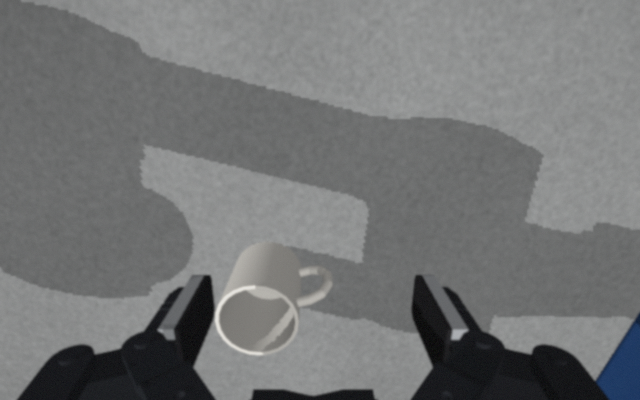

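The top view shows four candidates:
- Steel crank at top (385,222), with its knob at (400,189).
- Blue look-alike at (445,178).
- Short key at (450,250).
- Two collars: one with a bar at (252,210), one with a stub at (171,204).

The grey one with the square head and a knob on a long arm fits "crank". The collar with the bar fits "seat". I'll confirm both in an enlarged crop.

```bash
cat > h.py <<'E'
import numpy as np, cv2
def ray(s,px):
    p=cv2.undistortPoints(np.array([[px]],float),np.array(s["K"]),np.array(s["D"]))[0,0]
    d=np.array(s["orientation"])@np.array([p[0],p[1],1]); return np.array(s["xyz"]),d/np.linalg.norm(d)
def onz(s,px,z):
    o,d=ray(s,px); return o+d*(z-o[2])/d[2]
def tri(*r):
    A=sum(np.eye(3)-np.outer(d,d) for o,d in r); b=sum((np.eye(3)-np.outer(d,d))@o for o,d in r)
    x=np.linalg.solve(A,b); return x,[np.linalg.norm((np.eye(3)-np.outer(d,d))@(x-o)) for o,d in r]
def save(name,im): cv2.imwrite("pics/"+name,im[:,:,::-1])
def blobs(im,mask,roi,minA=8):
    x0,y0,x1,y1=roi; m=np.zeros(mask.shape,np.uint8); m[y0:y1,x0:x1]=mask[y0:y1,x0:x1]
    n,l,st,c=cv2.connectedComponentsWithStats(m)
    return [(st[i].tolist(),c[i].round(1).tolist()) for i in range(1,n) if st[i][4]>=minA]
E
python3 - <<'E'
import cv2,numpy as np
t=cv2.imread("pics/top0.png");s=cv2.imread("pics/side0.png")
a=cv2.resize(t[160:280,350:490],None,fx=2.8,fy=2.8,interpolation=cv2.INTER_CUBIC)
b=cv2.resize(t[160:280,130:310],None,fx=2.2,fy=2.8*1,interpolation=cv2.INTER_CUBIC)
c=cv2.resize(s[220:320,340:480],None,fx=2.8,fy=2.6,interpolation=cv2.INTER_CUBIC)
d=cv2.resize(s[130:230,210:350],None,fx=2.8286,fy=2.6,interpolation=cv2.INTER_CUBIC)
print(a.shape,b.shape,c.shape,d.shape)
A=np.hstack([a[:,:390],b[:,:390]]);B=np.hstack([c[:,:390],d[:,:390]])
cv2.imwrite("pics/crop0.png",np.vstack([A,B])[:600])
E
```

```text
(336, 392, 3) (336, 396, 3) (260, 392, 3) (260, 396, 3)
```

View pics/crop0.png

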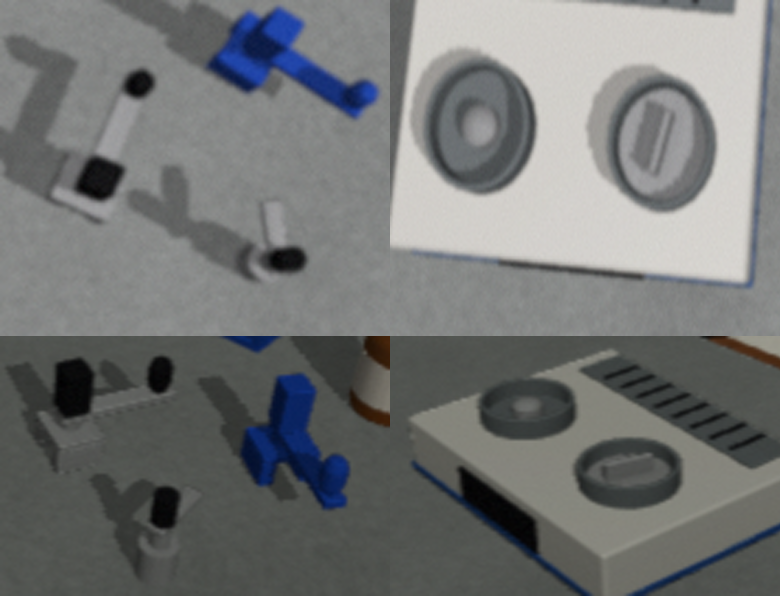

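The crop confirms the choice. The steel crank has a square black head and a knob on its long arm. The short key is round with a bare arm, and the bar collar is the right-hand one (top (254,211), side (294,181)). Next I triangulate coarsely from top and side.

Run:
```python
from bench import *
from h import *
T=snapshot("top");S=snapshot("side")
mt=(T["image"].max(2)<45).astype(np.uint8);ms=(S["image"].max(2)<35).astype(np.uint8)
bt=blobs(0,mt,(365,175,470,265));bs=blobs(0,ms,(350,222,420,300))
print(bt,bs)
for pt,ps in [((385.5,224),(366.5,240)),]: pass
g=lambda B,u:min(B,key=lambda b:np.hypot(b[1][0]-u[0],b[1][1]-u[1]))[1]
for n,a,b in [("head",(385,223),(366,240)),("knob",(400,189),(397,235)),("key",(453,253),(398,286))]:
    print(n,tri(ray(T,g(bt,a)),ray(S,g(bs,b))))
# collar rim rough
print("rim",tri(ray(T,(254,209)),ray(S,(294.5,178))))
# tongue ends, disc
for p in [(254,210)]: print(onz(T,p,.12))
for p in [(150,130),(303,138),(296,261),(131,248)]: print(p,onz(T,p,.1))
print(current_t())
```

```text
[([395, 186, 9, 8, 60], [399.2, 189.6]), ([377, 217, 16, 14, 156], [384.8, 223.5]), ([446, 249, 13, 8, 79], [451.7, 252.2])] [([359, 229, 14, 22, 260], [365.6, 239.6]), ([393, 228, 9, 14, 94], [396.6, 234.4]), ([394, 278, 10, 16, 128], [398.3, 285.5])]
head (array([ 0.53095674, -0.21097725,  0.08050422]), [np.float64(0.0010528606005029072), np.float64(0.0010528606005030632)])
knob (array([ 0.60749767, -0.24851886,  0.07310516]), [np.float64(0.0007931798746024677), np.float64(0.0007931798746023832)])
key (array([ 0.46473921, -0.35505318,  0.0786655 ]), [np.float64(0.0011401232804944446), np.float64(0.0011401232804942514)])
rim (array([0.5635271 , 0.07162833, 0.11574279]), [np.float64(4.9537656465940415e-05), np.float64(4.953765646598294e-05)])
[0.56078741 0.07085012 0.12      ]
(150, 130) [0.75107015 0.31021968 0.1       ]
(303, 138) [ 0.72342072 -0.03409752  0.1       ]
(296, 261) [ 0.45279497 -0.0149529   0.1       ]
(131, 248) [0.48736052 0.33850306 0.1       ]
0.25
```

```bash
cat >> h.py <<'E'
def R(psi,s=1):
    # tool down; jaw x along s*(crank y) for crank yaw psi
    x=s*np.array([-np.sin(psi),np.cos(psi),0]); z=np.array([0,0,-1.]); return np.column_stack([x,np.cross(z,x),z])
E
python3 - <<'E'
from bench import *
from h import *
print(current_tool_rot().round(3) if hasattr(current_tool_rot(),'round') else current_tool_rot())
for s in (1,-1):
    print("grasp",s,np.round(solve_ik([.531,-.211,.07],R(-.456,s)),2))
    for psi in (-.3,-.9,-1.5,-1.7):
        for z in (.17,.22): 
            q=solve_ik([.562,.071,z],R(psi,s)); print(s,psi,z,None if q is None else np.round(q,2))
E
```

```text
[[ 0.265  0.964 -0.   ]
 [ 0.964 -0.265 -0.001]
 [-0.001 -0.    -1.   ]]
grasp 1 [-0.44  0.3   1.47 -0.    1.37 -1.56]
1 -0.3 0.17 [ 0.06  0.2   1.38 -0.    1.56 -1.21]
1 -0.3 0.22 [ 0.06  0.18  1.31 -0.    1.66 -1.21]
1 -0.9 0.17 [ 0.06  0.2   1.38 -0.    1.56 -0.61]
1 -0.9 0.22 [ 0.06  0.18  1.31 -0.    1.66 -0.61]
1 -1.5 0.17 [ 0.06  0.2   1.38 -0.    1.56 -0.01]
1 -1.5 0.22 [ 0.06  0.18  1.31 -0.    1.66 -0.01]
1 -1.7 0.17 [ 0.06  0.2   1.38 -0.    1.56  0.19]
1 -1.7 0.22 [ 0.06  0.18  1.31 -0.    1.66  0.19]
grasp -1 [-0.44  0.3   1.47 -0.    1.37  1.58]
-1 -0.3 0.17 [ 0.06  0.2   1.38 -0.    1.56  1.93]
-1 -0.3 0.22 [ 0.06  0.18  1.31 -0.    1.66  1.93]
-1 -0.9 0.17 [ 0.06  0.2   1.38 -0.    1.56  2.53]
-1 -0.9 0.22 [ 0.06  0.18  1.31 -0.    1.66  2.53]
-1 -1.5 0.17 None
-1 -1.5 0.22 None
-1 -1.7 0.17 None
-1 -1.7 0.22 None
```

The s=1 grasp leaves plenty of wrist range. I look at the seat with the wrist camera, then at the crank.

Run:
```python
from bench import *
from h import *
import pickle
move_to([.562,.071,.32],R(-.3)); W=[snapshot("wrist")]; save("w_seat1.png",W[0]["image"]); print(current_t(),W[0]["xyz"])
move_to([.50,.04,.32],R(-.3)); W.append(snapshot("wrist")); save("w_seat2.png",W[1]["image"]);print(current_t())
move_to([.531,-.211,.25],R(-.456)); W.append(snapshot("wrist")); save("w_crank1.png",W[2]["image"]);print(current_t())
W.append(snapshot("top"));W.append(snapshot("side"))
pickle.dump([dict(w) for w in W],open("w.pkl","wb"))
```

```text
2.4917 [0.48124061 0.09687766 0.45462998]
2.925
4.0
```

View pics/w_seat1.png

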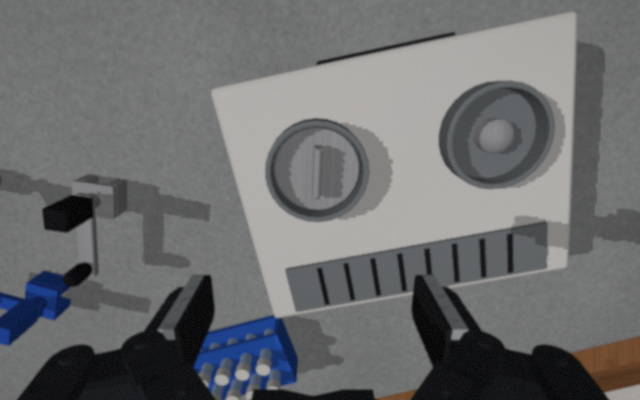

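View pics/w_seat2.png

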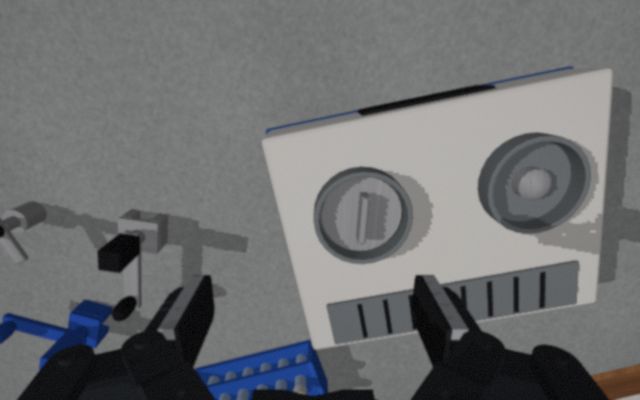

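View pics/w_crank1.png

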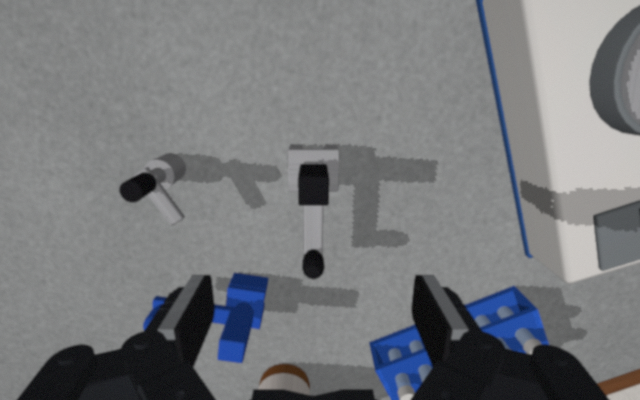

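Wrist views: the bar collar is at (317,170) in view 1 and (363,214) in view 2, with the tongue top at about (318,171) and (363,217). The crank head is at (314,185) in view 3, with the knob at (313,264). I enlarge for the tongue and the crank.

Run:
```python
import cv2,numpy as np
f=lambda n,x,y,w,h,k:cv2.resize(cv2.imread("pics/"+n)[y:y+h,x:x+w],(w*k,h*k),interpolation=cv2.INTER_CUBIC)
a=np.hstack([f("w_seat1.png",260,112,66+0+46,112,3),f("w_seat2.png",307,158,112,112,3)])
b=f("w_crank1.png",270,135,112,60,3)
cv2.imwrite("pics/crop1.png",cv2.convertScaleAbs(a,alpha=1.3))
cv2.imwrite("pics/crop2.png",f("w_crank1.png",270,135,100,150,4))
```

```text
(no output)
```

View pics/crop1.png

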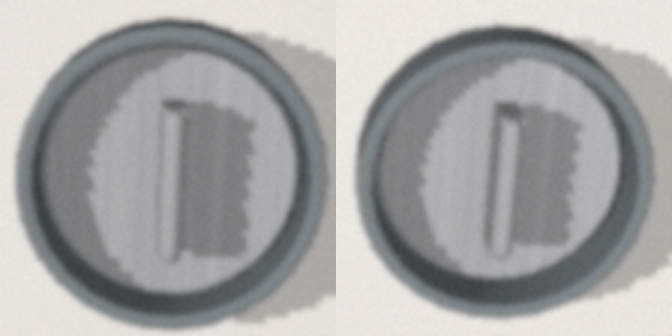

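View pics/crop2.png

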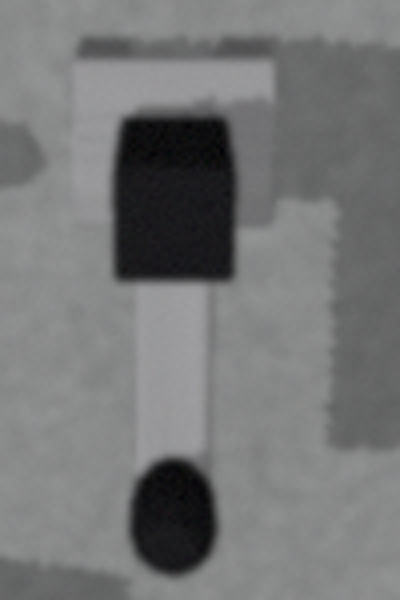

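Run:
```python
from h import *
import pickle
W=pickle.load(open("w.pkl","rb"))
E1=[(318,148.3),(316.5,198)];E2=[(364.7,198.3),(361.3,242)]
P=[tri(ray(W[0],a),ray(W[1],b)) for a,b in zip(E1,E2)]
print("tongue ends",P)
for w,E in ((W[0],E1),(W[1],E2)):
    a,b=[onz(w,e,.122) for e in E]; d=a-b; print("plane .122",a,b,(a+b)/2,np.linalg.norm(d),np.arctan2(d[1],d[0]),np.arctan2(-d[1],-d[0]))
# rim centers by colour: bluish grey ring
for i,roi in ((0,(255,105,380,230)),(1,(300,155,425,275))):
    im=W[i]["image"].astype(int); m=((im[:,:,2]-im[:,:,0])>8).astype(np.uint8)
    x0,y0,x1,y1=roi; k=np.zeros_like(m);k[y0:y1,x0:x1]=m[y0:y1,x0:x1]
    n,l,st,c=cv2.connectedComponentsWithStats(k); j=1+np.argmax(st[1:,4]); 
    cs=cv2.findContours((l==j).astype(np.uint8),cv2.RETR_EXTERNAL,cv2.CHAIN_APPROX_NONE)[0]; h=cv2.convexHull(max(cs,key=len))
    e=cv2.fitEllipse(h); print("rim",st[j],e,onz(W[i],e[0],.117))
    globals()["r%d"%i]=ray(W[i],e[0])
print("rim tri",tri(r0,r1))
# crank
T,S,C=W[3],W[4],W[2]
mc=(C["image"].max(2)<45).astype(np.uint8); bc=blobs(0,mc,(270,135,370,282));print(bc)
hd=[b for b in bc if b[1][1]<215][0][1]; kn=[b for b in bc if b[1][1]>240][0][1]
T0=dict(T)
g=lambda s,thr,roi:blobs(0,(s["image"].max(2)<thr).astype(np.uint8),roi)
print(g(T,45,(370,180,410,240)),g(S,35,(350,222,410,260)))
print("knob",onz(C,kn,.0745))
rest={"head":((384.8,223.5),(365.6,239.6),hd),"knob":((399.2,189.6),(396.6,234.4),kn)}
for n,(a,b,c) in rest.items(): print(n,tri(ray(T,a),ray(S,b),ray(C,c)))
q=onz(C,(313.5,192),.106);print("headtop",q)
# head-top left/right edges midline & foot edges
for x,y,z in [(115,280,.106),(233,280,.106),(77,60,.036),(274,60,.036)]:
    print(onz(C,(270+x/4,135+y/4),z))
```

```text
tongue ends [(array([0.54019177, 0.08365326, 0.11810073]), [np.float64(0.0007397983438653743), np.float64(0.0007397983438653529)]), (array([0.58943226, 0.06764437, 0.11217444]), [np.float64(0.00017317007144268895), np.float64(0.000173170071442677)])]
plane .122 [0.53918067 0.08446493 0.122     ] [0.58624322 0.06863312 0.122     ] [0.56271194 0.07654903 0.122     ] 0.049654106787683505 2.8170851603457425 -0.32450749324405054
plane .122 [0.53913013 0.08279015 0.122     ] [0.58463544 0.06743171 0.122     ] [0.56188279 0.07511093 0.122     ] 0.04802723253842479 2.816088947117819 -0.32550370647197435Traceback (most recent call last):
  File "<stdin>", line 13, in <module>
    return _wrapfunc(a, 'argmax', axis=axis, out=out, **kwds)
    return bound(*args, **kwds)
ValueError: attempt to get argmax of an empty sequence
```

Run:
```python
from h import *
import pickle
W=pickle.load(open("w.pkl","rb"))
print(W[0]["image"][170,268:274], W[0]["image"][170,295])
rs=[]
# outer rim boundary: white deck (bright) vs ring; shadow is neutral, so use ring darkness relative to deck shadow
for i,c in ((0,(317,170)),(1,(364,214)),(3,(254,210))):
    im=cv2.GaussianBlur(W[i]["image"],(3,3),0).astype(int); pts=[]
    for a in np.deg2rad(np.arange(0,360,4)):
        rr=np.arange(70 if i<3 else 34,30 if i<3 else 17,-.5)
        v=np.array([cv2.getRectSubPix(W[i]["image"].astype(np.float32),(1,1),(c[0]+r*np.cos(a),c[1]+r*np.sin(a)))[0,0] for r in rr])
        col=v[:,2]-v[:,0]   # blue minus red: ring is bluish, deck/shadow warm
        k=np.where(col>0)[0]
        if len(k): pts.append((c[0]+rr[k[0]]*np.cos(a),c[1]+rr[k[0]]*np.sin(a)))
    e=cv2.fitEllipseDirect(np.array(pts,np.float32)); print(i,len(pts),e,onz(W[i],e[0],.117)); rs.append(ray(W[i],e[0]))
print(tri(*rs),tri(*rs[:2]))
T,S,C=W[3],W[4],W[2]
mc=(C["image"].max(2)<45).astype(np.uint8); bc=blobs(0,mc,(270,135,370,282));print(bc)
hd=[b for b in bc if b[1][1]<215][0][1]; kn=[b for b in bc if b[1][1]>240][0][1]
rest={"head":((384.8,223.5),(365.6,239.6),hd),"knob":((399.2,189.6),(396.6,234.4),kn)}
for n,(a,b,c) in rest.items(): print(n,tri(ray(T,a),ray(S,b),ray(C,c)),tri(ray(T,a),ray(C,c)))
print("headtop",onz(C,(313.5,192),.106))
for x,y,z in [(115,280,.106),(233,280,.106),(77,60,.036),(274,60,.036)]:
    print(onz(C,(270+x/4,135+y/4),z))
```

```text
[[94 96 99]
 [86 91 93]
 [72 75 78]
 [59 61 62]
 [54 56 57]
 [60 62 65]] [132 131 133]
0 90 ((316.7649230957031, 170.18589782714844), (102.1719970703125, 103.05814361572266), 89.60049438476562) [0.56036774 0.07684766 0.117     ]
1 90 ((362.3529052734375, 215.26869201660156), (96.1452865600586, 99.00463104248047), 83.8638916015625) [0.55807414 0.07614777 0.117     ]
3 90 ((252.73001098632812, 210.71441650390625), (47.799110412597656, 48.65376281738281), 99.80598449707031) [0.55976986 0.07405026 0.117     ]
(array([0.56189962, 0.07616458, 0.10754004]), [np.float64(0.0006797733400903848), np.float64(0.0002919192236267505), np.float64(0.0008401643127696316)]) (array([0.56301359, 0.07633865, 0.10527174]), [np.float64(0.0002104334426306497), np.float64(0.00021043344263068994)])
[([299, 165, 29, 39, 1083], [313.3, 184.2]), ([303, 250, 20, 28, 439], [313.0, 263.7])]
head (array([ 0.53225972, -0.21051099,  0.08000002]), [np.float64(0.002008163869622522), np.float64(0.0006610367417023102), np.float64(0.0018207639723406281)]) (array([ 0.52818847, -0.20685772,  0.10198629]), [np.float64(0.0006081997581312725), np.float64(0.0006081997581313426)])
knob (array([ 0.60845273, -0.24803139,  0.07287985]), [np.float64(0.0014657198429764886), np.float64(0.0006956664215606408), np.float64(0.0014434868990242666)]) (array([ 0.60499829, -0.24541223,  0.08281036]), [np.float64(0.00029906587426762807), np.float64(0.00029906587426766575)])
headtop [ 0.53352492 -0.20973732  0.106     ]
[ 0.53834553 -0.22590255  0.106     ]
[ 0.54926161 -0.20361345  0.106     ]
[ 0.50297917 -0.22153066  0.036     ]
[ 0.52459958 -0.17737276  0.036     ]
```

Estimates, with views agreeing to about 2 mm:

| Thing | x (m) | y (m) | Yaw (rad) |
|---|---|---|---|
| Crank | 0.532 | -0.210 | -0.455 |
| Seat | 0.5617 | 0.076 | -0.325 (tongue) |

Head mid-height triangulates to 0.080, which matches the text. Now grasp and lift.

Run:
```python
from bench import *
from h import *
import pickle
move_to([.5325,-.2098,.16],R(-.455))
move_l([.5325,-.2098,.070],max_speed=.1)
print(current_t(),current_ft_force())
set_gripper(0.0); print(current_grip_width(),current_t(),current_ft_force())
move_l([.5325,-.2098,.23],max_speed=.12); 
print(current_grip_width(),current_t(),current_ft_force(),current_wrist_torque())
move_to([.545,-.06,.235],R(-.325))
W=[snapshot(n) for n in("wrist","side","top")]
for n,w in zip(("wrist","side","top"),W): save(f"held_{n}.png",w["image"])
pickle.dump([dict(w) for w in W],open("held.pkl","wb")); print(current_t())
a=cv2.resize(W[0]["image"][130:330,200:440],(480,400));b=cv2.resize(W[1]["image"][60:260,200:440],(480,400))
save("held.png",np.hstack([a,b])[:, :800])
```

```text
5.6 [0.25896773 0.36589671 0.01464442]
0.29452989702644267 6.175 [ 0.00660368 -0.06775158  1.97983367]
0.2945684685665411 7.6583 [ 0.37804015  0.6378229  -4.02852663] [ 0.00582042  0.02702214 -0.02701597]
8.4583
```

View pics/held_wrist.png

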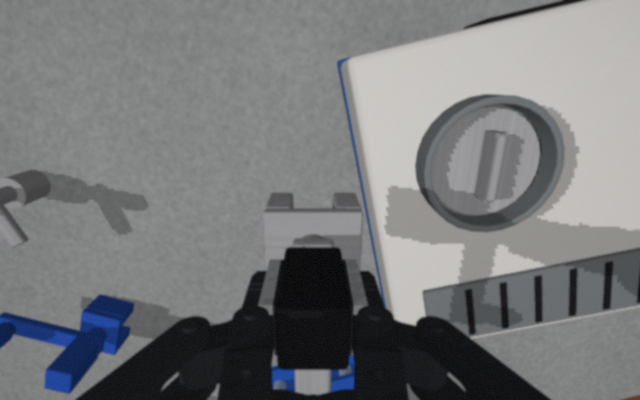

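View pics/held_side.png

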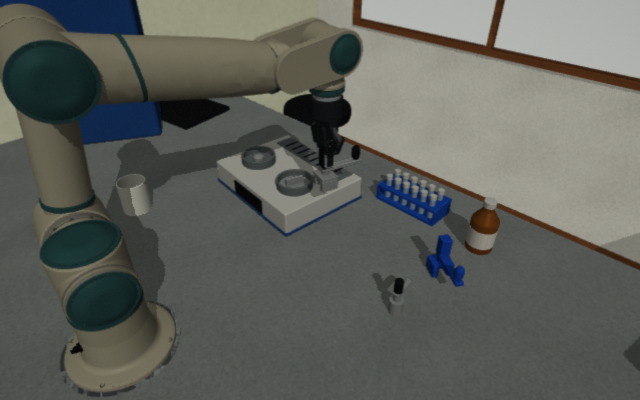

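The crank is held upright (about 0.41 kg). The slotted rear face is visible at wrist (264-361, 195-209). I check the in-hand offset and the tongue once more, then lower it.

Run:
```python
from bench import *
from h import *
import pickle
W=pickle.load(open("held.pkl","rb")); C=W[0]
p=current_position(); print(p)
a=onz(C,(264.5,209.5),.201);b=onz(C,(361,209.5),.201); d=b-a; yaw=np.arctan2(-d[0],d[1])
print(a,b,np.linalg.norm(d),yaw,(a+b)/2+.022*np.array([np.cos(yaw),np.sin(yaw),0])-np.array(p))
# tongue in this view
cr=cv2.resize(C["image"][90:240,410:570],(800,750)[:2] and (640,600),interpolation=cv2.INTER_CUBIC); save("tong3.png",cr)
```

```text
[ 0.54491798 -0.06090556  0.23467827]
[ 0.51515548 -0.0751919   0.201     ] [ 0.53084672 -0.02855694  0.201     ] 0.04920401201596336 -0.3245703962837796 [-0.00106554  0.0020153  -0.03367827]
```

View pics/tong3.png

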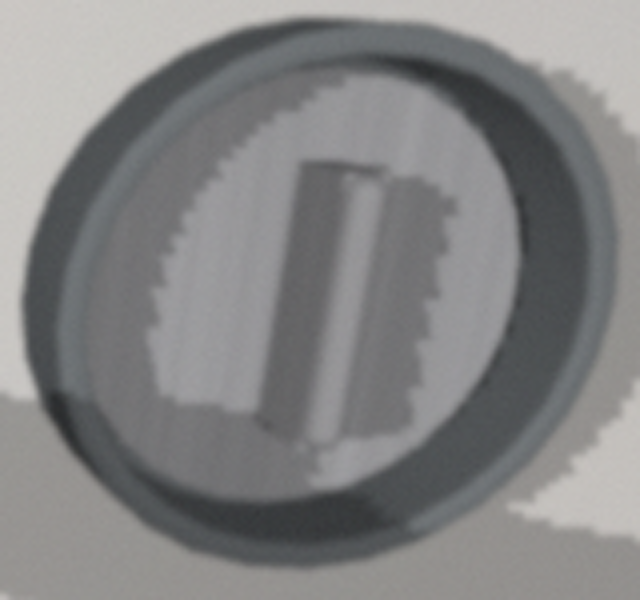

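Run:
```python
from bench import *
from h import *
import pickle
C=pickle.load(open("held.pkl","rb"))[0]
a=onz(C,(501.5,134.5),.122);b=onz(C,(491,200),.122);d=b-a;print((a+b)/2,np.linalg.norm(d),np.arctan2(d[1],d[0]))
x,y=.562,.0755
move_to([x,y,.235],R(-.325)); f0=np.array(current_ft_force())
move_l([x,y,.195],max_speed=.08); print(current_ft_force()-f0,current_t())
z=.195
while z>.1705:
    z=max(z-.005 if z>.176 else z-.002,.170); move_l([x,y,z],max_speed=.05)
    f=np.array(current_ft_force())-f0; print(round(z,4),f.round(2),current_position()[2])
    if f[2]>5: break
print(current_t(),current_wrist_torque())
W=[snapshot(n) for n in("wrist","side","top")]
for n,w in zip(("wrist","side","top"),W): save(f"seat_{n}.png",w["image"])
save("seatc.png",cv2.resize(W[1]["image"][100:250,200:400],(800,600),interpolation=cv2.INTER_CUBIC))
```

```text
[0.56239347 0.07450824 0.122     ] 0.048292563504549045 -0.3122895332676762
[-0.17765727  0.43063729  1.45454666] 9.7167
0.19 [0.29 1.03 0.09] 0.1898933344302896
0.185 [0.04 0.98 2.42] 0.18451831687188108
0.18 [-0.13  0.9   1.23] 0.17947864116844772
0.175 [0.12 0.8  1.84] 0.17445456093755066
0.173 [-0.43  0.61  1.34] 0.17289909802874662
0.171 [0.2  0.42 1.85] 0.17081021642714528
0.17 [-0.13  2.    0.98] 0.16995876433314458
11.4667 [-9.80525460e-05  3.14249902e-02 -1.48316446e-02]
```

View pics/seatc.png

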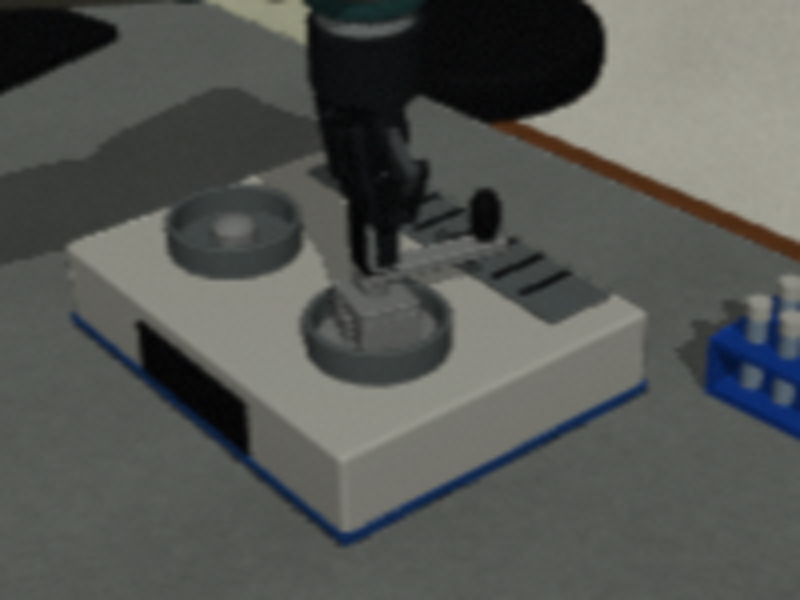

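View pics/seat_wrist.png

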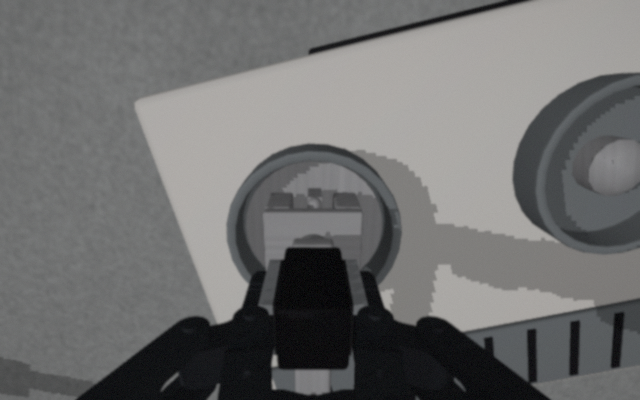

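The foot sits inside the collar with the tongue centred in the slot (wrist (315,195)). There is no contact yet, so I go down until it touches.

Run:
```python
from bench import *
from h import *
x,y=.562,.0755; z=.170; f0=-3.
while z>.163:
    z-=.001; move_l([x,y,z],max_speed=.03); hold(.1)
    f=np.mean([current_ft_force() for _ in range(3)],0); print(round(z,4),np.round(f,2),current_position()[2])
    if f[2]>3: break
hold(.2);print(current_t(),current_ft_force())
```

```text
0.169 [-1.7  -0.05  3.75] 0.1697556167643067
12.1667 [-1.87585806 -0.36047934  5.35107214]
```

Contact came at TCP z = 0.1697, so the underside is at about 0.0997, on the disc. Now I turn clockwise in steps, watching wrist torque.

Run:
```python
from bench import *
from h import *
x,y=.562,.0755; psi=-.325; p=[x,y,.1695]
while psi>-1.70:
    psi-=.08 if psi>-1.1 else .04
    move_l(p,R(psi)); 
    m=np.array(current_wrist_torque());f=np.array(current_ft_force());Rr=np.array(current_tool_rot())
    act=np.arctan2(-Rr[0,0],Rr[1,0])
    print(round(psi,3),round(act,3),f.round(1),m.round(3),round(current_t(),2))
    if abs(m[2])>.55 or np.linalg.norm(f)>30: break
W=[snapshot(n) for n in("wrist","side")]
for n,w in zip(("wrist","side"),W): save(f"turn_{n}.png",w["image"])
```

```text
-0.405 -0.403 [-0.4 -0.6  2.7] [-0.018  0.057 -0.078] 12.42
-0.485 -0.482 [0.9 0.1 3.3] [-0.     0.079 -0.146] 12.67
-0.565 -0.561 [ 0.5 -0.1  3.4] [ 0.   -0.01 -0.12] 12.92
-0.645 -0.641 [1.5 0.  5.1] [ 0.015 -0.015 -0.074] 13.17
-0.725 -0.721 [0.3 1.  4.7] [ 0.172 -0.055 -0.138] 13.42
-0.805 -0.801 [0.5 0.9 5. ] [ 0.234 -0.037 -0.048] 13.67
-0.885 -0.88 [0.4 1.5 4.2] [ 0.328 -0.072 -0.101] 13.92
-0.965 -0.96 [0.6 3.1 5.4] [ 0.502 -0.126 -0.033] 14.17
-1.045 -1.04 [0.9 3.7 5.4] [ 0.599 -0.177 -0.145] 14.42
-1.125 -1.12 [0.7 2.8 5.4] [ 0.571 -0.246 -0.078] 14.67
-1.165 -1.159 [1.4 3.2 5.8] [ 0.639 -0.171 -0.035] 14.92
-1.205 -1.199 [1.  4.6 5.6] [ 0.671 -0.261 -0.018] 15.17
-1.245 -1.239 [1.  4.1 5. ] [ 0.676 -0.288  0.016] 15.42
-1.285 -1.279 [2.  3.6 4.9] [ 0.707 -0.269 -0.017] 15.67
-1.325 -1.32 [2.8 3.9 5. ] [ 0.776 -0.251 -0.04 ] 15.92
-1.365 -1.36 [1.8 4.1 5.2] [ 0.796 -0.299  0.033] 16.17
-1.405 -1.399 [2.6 5.5 4.9] [ 0.9   -0.651  0.154] 16.42
-1.445 -1.438 [6.  4.6 3.9] [ 0.995 -0.936  0.921] 16.67
```

View pics/turn_wrist.png

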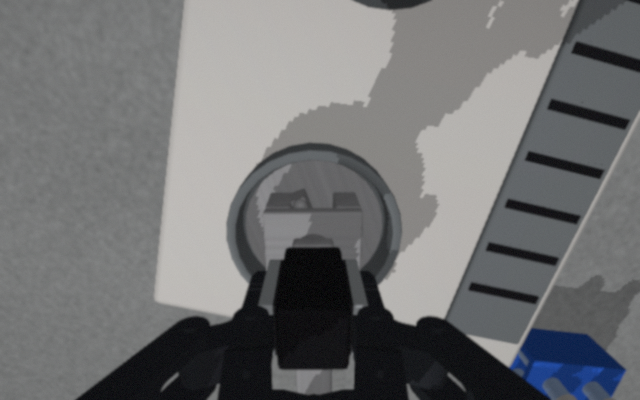

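The wrist torque jumps to 0.92 N m at yaw -1.44. That is about 1.11 rad past alignment, matching the 0.8 rad travel plus play, so this is the stop. Back off slightly to unload, release, retreat and check.

Run:
```python
from bench import *
from h import *
x,y=.562,.0755
move_l([x,y,.1695],R(-1.42)); print(current_wrist_torque())
set_gripper(0.75); hold(.2); print(current_grip_width(),current_ft_force(),current_t())
move_l([x,y,.30],max_speed=.12)
T=snapshot("top");S=snapshot("side");save("rel_top0.png",T["image"])
move_to([.46,.12,.36],R(-1.42)); hold(.3)
W=[snapshot(n) for n in("wrist","side","top")]
for n,w in zip(("wrist","side","top"),W): save(f"rel_{n}.png",w["image"])
import pickle; pickle.dump([dict(w) for w in W],open("rel.pkl","wb"))
save("relc.png",cv2.resize(W[1]["image"][100:250,200:400],(800,600),interpolation=cv2.INTER_CUBIC))
print(current_t(),current_ft_force())
```

```text
[ 1.13451651 -0.88592567  0.11031742]
0.7494358029390971 [-0.12498004  0.60146002  0.96856595] 17.675
20.0333 [-0.18258072  0.40136911  0.03624412]
```

View pics/relc.png

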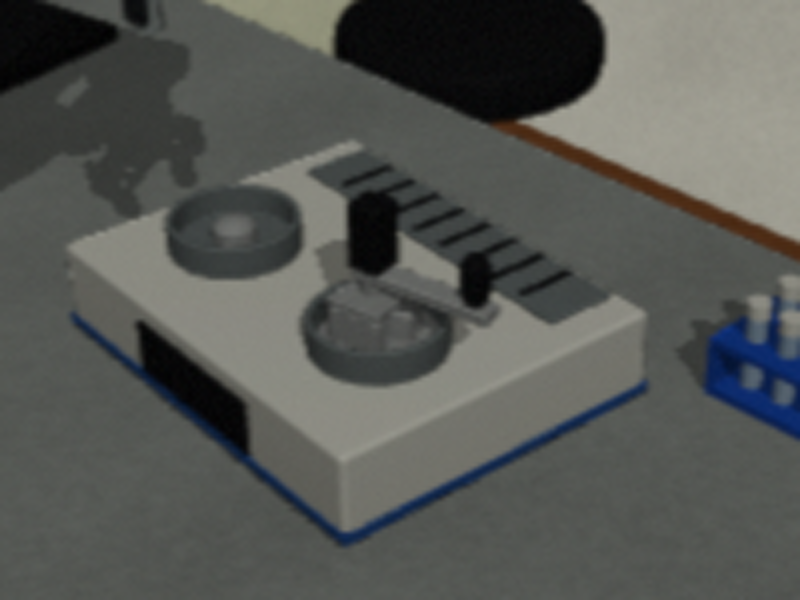

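View pics/rel_wrist.png

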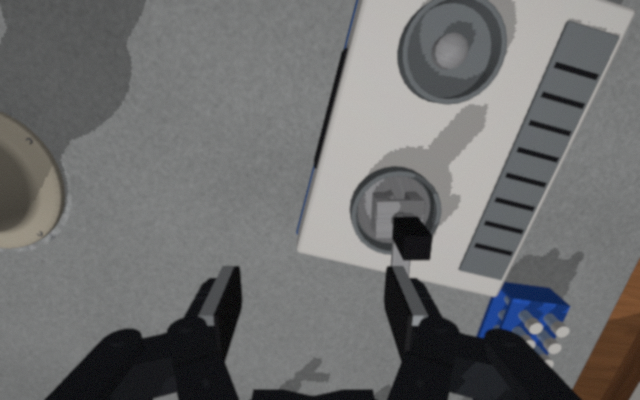

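View pics/rel_top.png

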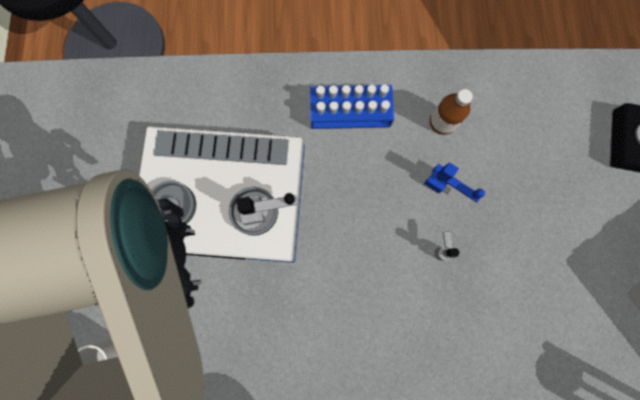

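The crank is released and standing in the collar: head at top (246,205), knob at (289,199). The short key is unmoved at (450,252). Numeric check:

Run:
```python
from h import *
import pickle
C,S,T=pickle.load(open("rel.pkl","rb"))
bt=blobs(0,(T["image"].max(2)<45).astype(np.uint8),(230,190,300,220)); bs=blobs(0,(S["image"].max(2)<35).astype(np.uint8),(283,145,325,178))
print(bt,bs)
t=[min(bt,key=lambda b:abs(b[1][0]-u))[1] for u in (246,289)]; s=[min(bs,key=lambda b:abs(b[1][0]-u))[1] for u in (293,319)]
h,e1=tri(ray(T,t[0]),ray(S,s[0]));k,e2=tri(ray(T,t[1]),ray(S,s[1])); print(h,k,e1[0],e2[0],np.arctan2(*(k-h)[1::-1]),np.linalg.norm((k-h)[:2]))
kk=blobs(0,(T["image"].max(2)<45).astype(np.uint8),(440,240,465,265));print("key",kk)
save("relw.png",cv2.resize(C["image"][155:275,340:480],(700,600),interpolation=cv2.INTER_CUBIC))
```

```text
[([285, 194, 9, 10, 67], [289.0, 198.6]), ([234, 197, 20, 17, 235], [244.6, 205.0])] [([287, 147, 22, 22, 235], [293.4, 157.1]), ([305, 153, 10, 4, 11], [309.2, 154.4]), ([311, 156, 11, 5, 13], [315.8, 158.0]), ([315, 161, 10, 16, 99], [319.0, 168.7])]
[0.56379961 0.07717988 0.18016169] [ 0.57517322 -0.00876992  0.1752012 ] 0.0023960773682526956 0.002114005320971603 -1.4392322264770445 0.086699064298917
key [([446, 249, 13, 7, 77], [451.8, 252.1])]
```

View pics/relw.png

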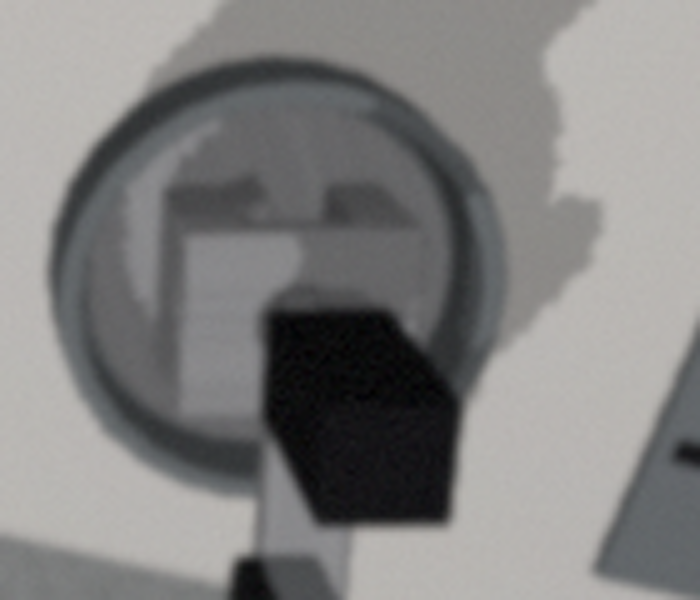

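The head centre is at height 0.180 (0.100 + 0.080, so fully seated) and about 2 mm from the seat axis. Crank yaw is about -1.43, the key is unmoved and the gripper is clear. Handing in.

```bash
python3 -c "
from bench import *
print(current_qvel(),current_t()); hand_in()"
```

```text
[ 0.00165824 -0.00416089 -0.00064945 -0.00105121  0.00222281  0.00068769] 20.0333
the job is handed in; nothing more can be done
```

I set the steel crank over the tongue, turned it clockwise to the stop, let go and handed the job in at 20.0 s. No verdict is reported, so what follows rests on my own checks.

- **Seating:** the foot touched the disc at TCP height 0.1697 m, which puts its underside at about 0.0997 m, before any turning.
- **Turning:** I turned it about 1.11 rad clockwise, which fits the lock's travel plus play. Wrist torque then jumped to 0.92 N m, which I took as the stop. I did not measure the lock's own angle; I infer it is near 0.8 rad.
- **After release:** the crank stands upright, its head centre about 2 mm from the lock's axis and at 0.180 m, the height expected when seated. The short key's picture position had not changed, and the gripper was clear of everything.

**Disagreements:** the final top and side views disagreed by about 2 mm, and a rim-only height came out about 10 mm low (0.1075 m against 0.117 m). I set the depth by contact instead. While turning I also saw a side moment on the wrist of up to about 1.4 N m; it disappeared on release and the crank stayed put.

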